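# Bolt the knife chest shut

## Robot

A 6-joint arm with a two-finger parallel gripper is mounted at the origin on the work surface. World frame = base frame: x ahead of the robot, y to its left, z up, the work surface at z = 0. Lengths are in mm, angles in degrees, forces in N, time in s.
With the tool pointing down it reaches from about 275 to 825 mm from the base axis. Payload 5.2 kg.
Tool frame: the origin (TCP) lies at the centre of the arm's flange, where the gripper is bolted on; the fingertips stand 186 mm ahead of it and the grasp point (between the pads) lies 167 mm ahead of it; z points along the fingers, y is the line along which they close (so a half turn about z gives the same grasp; the last joint's range is limited). The gripper opens to 93 mm and grips with 3 to 60 N. Pads are 15 mm wide; open, the fingers measure 128 mm over their backs; the gripper's body (75 mm by 188 mm) begins 65 mm behind the grasp point.
Start: joints at [-84.385, 14.817, 87.949, -0, 77.235, -11.62], TCP at [162.977, -525.304, 404.753] pointing down, gripper open.
Joint ranges: [-179.93, 179.93], [-52.35, 119.4], [10.71, 147.94], [-69.91, 249.91], [12.55, 155.21], [-178.61, 178.61]. Speed limits (degrees/s): [147.25, 147.25, 180, 180, 180, 180].

## Interface

Orientations are given as [roll, pitch, yaw] about the fixed x, y, z axes, in that order (R = Rz(yaw) Ry(pitch) Rx(roll)).
In Python, from cell import r gives the robot as it stands.
- The arm moves only by the tool servo_tool, never from a script. Its argument "commands" is a list of rows, each a list of 3 entries, a list of its own where there are three numbers: the turn, a rotation vector about the tool's x, y, z in degrees, then the shift along the tool's x, y, z in m, then the opening, from 0 (shut) to 1 (fully open). In form: [[[rx, ry, rz], [x, y, z], fingers], ...]. A call has 1 to 12 rows; each row is the pose to reach, as a shift and turn from the pose commanded when the call began, along the tool's axes at that moment; what a row does not reach only later rows make up. A row lasts 1/10 s, in which the tool goes at most 50 mm and 8.59 degrees, less where a joint would pass 70% of its speed; a pose out of reach is approached as far as the arm can. A call with a gripper value outside its range is refused whole. The fingers move at their own pace and stop on an object; the grip force is fixed at half the most. Time passes only in rows, so rows that repeat a pose let the fingers close. It gives the time, the measured TCP pose, the force, the opening and the grip force at its end, in the units of the state.
- r.get_obs(): the state, without advancing time (a new reading comes with each control period).
- r.snapshot(name): name is "scene" or "top"; returns a dict with "pixels" (400x640x3 uint8, red, green, blue), "z_map" (400x640 float32, mm along the optical axis (not along the pixel's ray), 0 where there is no reading), "fx", "fy", "cx", "cy" (pixels), "k1" (the pictures are not rectified: a ray, as slopes to the right and down, at radius r is drawn at 1 + k1 r^2 times it, then the intrinsics apply), "view" (4x4, takes a point from world to camera coordinates). Camera axes: x right, y down, z forward; pixel columns grow to the right and rows downward; lengths in mm; the calibration is good to about 2 mm. A picture is of the moment at which its call begins.
- r.close_job(): hands the job in; it is judged then, once.
Trained networks look in a picture, given as the dict that the camera call returned (one of the last four; its "shot" number tells which), for a name from the list of things; names that differ only in an ending like _2 or _b are one class to them, and where a whole thing is asked for, a point or a joint stands for the part that bears it (a point fixed in the world has none). Each returns a list of dicts, best first, with "p" (0 to 1); they miss things now and then, are a little off and sometimes report something else, mostly with a low value. They report only what shows in the picture. A call takes as long as a camera call.
- r.spot_in(picture, target): "at" ([column, row] in pixels, amid what is visible of it).
- r.pinpoint(picture, target): "at" ([column, row] in pixels: a listed point, or the origin of a listed thing).
The state is a dict: "time_s": time; "joint_positions": joint angles; "joint_velocities": joint speeds; "joint_torque": joint torques, N m; "tcp_pos": TCP position; "orientation": TCP orientation; "wrist_force": force on the tool from outside, world axes, zero at the start; "torque": the same for the moment, N m; "finger_gap": finger opening in mm; "finger_force": force on a finger pad.
Only numpy, scipy, OpenCV 4.12 (cv2) and the standard library are available. Lean on these libraries where they do the work, as an engineer would, in place of code of your own. Each camera call takes 0.05 s, during which the arm holds its last target. There are 200 camera calls.

## Task

Lock the low white knife chest on the counter with the barrel bolt on its top: slide the bolt across into the keeper on the lid, then turn its handle down towards the front of the chest into the notch of the guide plate, fully home, and let go. The notch has to be found by feel: do not force the handle against the guide plate, and leave the jar, the mug and the pepper mill where they stand.

Things in the scene. Friction and masses are not known exactly. Their poses are not given: they have to be found in the camera images.
- chest: Fixed white chest, dark wood ends, 230 mm deep, 350 wide, 120 high. Origin: on the counter, right under the bolt handle's pivot at joint bolt 0; 22 mm behind the front face, 100 mm from the right end (-y), 250 from the left. +x points from front to back, +y along the bolt in the direction it is shot, z up.
- bolt_axis (a point): Point on the chest, on the bolt's axis, 136 mm above the chest's origin (16 mm above its top). Steel rod 14 mm thick along y. Two saddles, 26 mm deep, 16 wide, 26 high above the chest top, centred at y = -42 and +110 mm. The keeper staple on the lid, 28 mm high, is at y = +150 mm.
- guide_plate (a point): Fixed mark on the chest 47 mm along +y, 14 mm in front of the bolt axis, 34 mm over the chest top: top edge of a steel guide plate 4 mm thick, parallel to the rod. It has one open-topped notch 13 mm wide, cut below the axis. The plate is adjustable: the notch's centre lies anywhere within 13 mm of this mark along y, unmeasured. Elsewhere the plate stops the handle at 0.35 to 0.45 rad.
- grip: The bolt's steel handle, origin on the bolt's axis, z out along it, 72 mm long: first a square stem 10 mm thick, then, 34 to 72 mm out, a round grip 14 mm thick. It stands up, leaning up to 0.2 rad to the front, at the start.
- handle_end (a point): The centre of the handle's free end, 72 mm from the bolt's axis; z points out along the handle.
- bolt (a joint): How far the bolt is slid along chest +y, in m: 0 drawn back, 0.068 the end stop, past the notch. Starts at 0 to 0.016. Slides stiffly (about 2.5 N), stays where left. Opposite the notch it reads some value from 0.034 to 0.060, with 1.5 mm of play either way.
- handle (a joint): Handle angle in rad: 0 upright, growing as it swings to the chest's front (-x) and down; 1.52 is its stop, nearly level, fully home in the notch. Turns stiffly (about 0.05 N m, 1 N at the grip) and stays where left.
- jar: Amber glass jar with a wooden cap, 56 mm across, 75 mm high, standing on the chest's top near the back; origin at the centre of its underside. Leave alone.
- mug: Blue mug, 80 mm across, 90 mm high, on the counter to the right; origin at the centre of its underside. Leave alone.
- mill: Wooden pepper mill, 56 mm across, 160 mm high, on the counter to the left; origin at the centre of its underside. Leave alone.

How it is judged (in metres and radians):
On the way, in this order (a step that is already met when the one before it is completed fails the run):
1. the bolt is slid across (more than 29 mm) with its handle still up (value of joint bolt above 0.029 m and value of joint handle below 0.6 rad), for 0.1 s.
2. the handle is turned down into the notch (value of joint bolt above 0.029 m and value of joint handle above 1.3 rad), for 0.1 s.
At the end, for the whole second after the job is handed in: The bolt is across (joint bolt above 0.029 m), its handle is turned down in the notch (joint handle above 1.3 rad) and at rest, released (all of step 2 and velocity of joint handle between -0.05 and 0.05 rad/s); the robot touches nothing.
It fails at once if the handle is forced against the guide plate or chest with more than 40 N (contact force between grip and chest above 40 N).
It fails at once if the jar, mug or mill is moved more than 30 mm or tipped over (distance of any of jar, mug, mill from where it was at the start of the episode above 0.03 m or angle between any of jar, mug, mill's own z axis and vertical above 0.5 rad).
It also fails if it takes over 72 s, if anything falls off the work surface, if the arm or the gripper's body presses on something with over 40 N, if the wrist force passes 120 N, or if a joint passes its speed limit or range.

## Working session

There is one attempt and no reset: what is moved stays moved. The work goes in short steps, Python scripts to look and compute and a tool call to move; the robot and the scene stay as the last step left them, time stands still between calls to the robot, and variables do not carry over. Pictures are saved under pics/ and viewed, at most 10 in all, crops included, and the job is handed in when it is done.

Besides the shell and the picture viewer there is one more tool, called after "Emit:" by a JSON object that holds its "fn" and its "kwargs", one argument or row to a line. servo_tool: Moves the arm, as the interface text tells. Its arguments: {"type":"object","properties":{"commands":{"type":"array"}},"required":["commands"]}

```bash
mkdir -p pics; cat > h.py <<'E'
import numpy as np, cv2
from cell import r
def px2w(s,uv,depth=None):
    u,v=uv
    K=np.array([[s['fx'],0,s['cx']],[0,s['fy'],s['cy']],[0,0,1.]])
    p=cv2.undistortPoints(np.array([[[u,v]]],float),K,np.array([s['k1'],0,0,0.]),None,None,None)[0,0] if False else cv2.undistortPoints(np.array([[[u,v]]],float),K,np.array([s['k1'],0,0,0.]))[0,0]
    V=np.array(s['view']); 
    z=depth if depth else s['z_map'][int(round(v)),int(round(u))]
    return (np.linalg.inv(V)@np.array([p[0]*z,p[1]*z,z,1]))[:3]
def ray(s,uv):
    V=np.linalg.inv(np.array(s['view'])); a=V[:3,3]; b=px2w(s,uv,1000.)
    return a,(b-a)/np.linalg.norm(b-a)
def tri(s1,u1,s2,u2):
    A=np.zeros((3,3));B=np.zeros(3);R=[]
    for s,u in((s1,u1),(s2,u2)):
        a,d=ray(s,u);P=np.eye(3)-np.outer(d,d);A+=P;B+=P@a;R.append((a,P))
    x=np.linalg.solve(A,B);return x,[np.linalg.norm(P@(x-a)) for a,P in R]
E
python3 - <<'E'
from h import *
S={n:r.snapshot(n) for n in('scene','top')}
for n,s in S.items(): cv2.imwrite(f'pics/{n}0.png',s['pixels'][:,:,::-1])
o=r.get_obs();print({k:np.round(v,2) for k,v in o.items()})
for t in('chest','bolt_axis','guide_plate','grip','handle_end','jar','mug','mill'):
    D={}
    for n,s in S.items():
        L=r.pinpoint(s,t)
        if L: 
            D[n]=L[0]['at'];print(t,n,np.round(L[0]['at'],1),round(L[0]['p'],2),np.round(px2w(s,L[0]['at'])))
    if len(D)==2:
        x,e=tri(S['scene'],D['scene'],S['top'],D['top']);print('  tri',np.round(x,1),np.round(e,1))
E
```

```text
{'time_s': np.float64(0.1), 'joint_positions': array([-84.38,  14.85,  88.  ,   0.  ,  77.24, -11.62]), 'joint_velocities': array([ 0.08, -0.1 , -0.12, -0.08, -0.03, -0.15]), 'joint_torque': array([ 0.000e+00, -4.382e+01, -2.846e+01,  7.000e-02,  4.000e-02,
       -0.000e+00]), 'tcp_pos': array([ 162.96, -525.1 ,  404.01]), 'orientation': array([-1.7991e+02, -2.0000e-02,  1.7240e+01]), 'wrist_force': array([-0.25,  0.32,  0.62]), 'torque': array([-0.02, -0.02,  0.  ]), 'finger_force': np.float64(0.0), 'finger_gap': np.float64(93.11)}
chest scene [277.8 235.6] 0.66 [ 652. -139.  124.]
chest top [354.8 223.1] 0.86 [521. -86. 201.]
  tri [ 543.5 -101.6    1.9] [1.2 1.2]
bolt_axis scene [275.4 207.7] 0.86 [ 544. -106.  142.]
bolt_axis top [359.7 220.2] 0.9 [ 537. -106.  139.]
  tri [ 538.  -105.4  135.8] [1.2 1.2]
guide_plate top [349.2 227.3] 0.61 [515. -73. 135.]
grip scene [276.2 232.4] 0.71 [ 633. -138.  121.]
grip top [354.4 219.2] 0.4 [539. -89. 146.]
  tri [ 552.  -103.8   27.9] [6.9 6.9]
handle_end scene [278.3 188.1] 0.53 [525. -86. 207.]
handle_end top [355.6 220.6] 0.45 [528. -89. 205.]
  tri [527.5 -87.6 209.1] [0.7 0.7]
jar scene [305.5 234.2] 0.93 [715. -70. 163.]
jar top [348.7 175.1] 0.55 [670. -69. 193.]
  tri [686.6 -65.5 133.8] [7.2 7.2]
mug scene [182.1 240.6] 0.73 [ 471. -422.   41.]
mug top [453.1 257.4] 0.61 [ 428. -435.    7.]
  tri [ 430.5 -427.6    4.3] [8.6 8.6]
mill scene [396.8 193. ] 0.85 [529. 395.  19.]
mill top [206.9 235.3] 0.59 [489. 386. 100.]
  tri [498.8 418.8 -14.7] [0.2 0.2]
```

```bash
python3 - <<'E'
import cv2
a=cv2.imread('pics/scene0.png')[140:290,150:420];b=cv2.imread('pics/top0.png')[140:290,230:500]
cv2.imwrite('pics/c0.png',cv2.vconcat([cv2.resize(x,(540,300),interpolation=2) for x in(a,b)]))
E
```

```text
(no output)
```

View pics/c0.png

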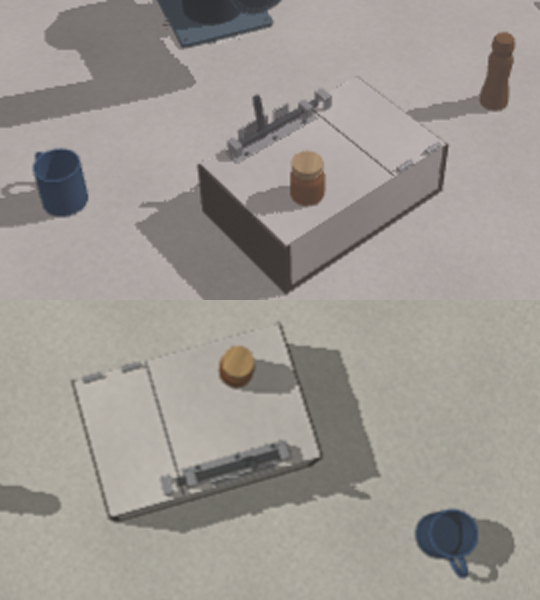

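```bash
cat >> h.py <<'E'
def cloud(s):
    z=s['z_map'];v,u=np.nonzero(z>0)
    K=np.array([[s['fx'],0,s['cx']],[0,s['fy'],s['cy']],[0,0,1.]])
    p=cv2.undistortPoints(np.stack([u,v],1).astype(float)[:,None],K,np.array([s['k1'],0,0,0.]))[:,0]
    d=z[v,u];P=np.stack([p[:,0]*d,p[:,1]*d,d,np.ones_like(d)],1)
    return (np.linalg.inv(np.array(s['view']))@P.T).T[:,:3]
E
python3 - <<'E'
from h import *
for n in('top','scene'):
    P=cloud(r.snapshot(n))
    m=(abs(P[:,2]-120)<6)&(P[:,0]>400)&(P[:,0]<850)&(abs(P[:,1])<300)
    Q=P[m]; c,sz,a=cv2.minAreaRect(Q[:,:2].astype(np.float32)); print(n,m.sum(),c,sz,a,np.median(Q[:,2]))
    print(np.round(cv2.boxPoints((c,sz,a))))
    # chest frame candidates
    yaw=np.deg2rad(a if a<45 else a-90); ex=np.array([np.cos(yaw),np.sin(yaw)]);ey=np.array([-ex[1],ex[0]])
    O=np.array(c)+ex*(22-115)+ey*(-75); print('yaw',np.degrees(yaw),'origin',O)
    W=P[:,:2]-O; X=W@ex;Y=W@ey;Z=P[:,2]
    k=(abs(X)<40)&(Y>-80)&(Y<200)
    h=k&(Z>175);print('handle pts',h.sum(),np.round(np.c_[X,Y,Z][h][:14]))
    k2=k&(abs(Z-154)<9)&(X<-8);print('plate',np.round(np.percentile(Y[k2],[0,5,50,95,100])) if k2.any() else None)
    k3=k&(Z>132);print('hw X median',np.median(X[k3]))
    x=np.array([527.5,-87.6]);print('end in chest',(x-O)@ex,(x-O)@ey)
E
```

```text
top 6610 (607.8820190429688, -6.21551513671875) (232.5866241455078, 357.6038818359375) 16.545204162597656 119.2238896246007
[[ 445.  132.]
 [ 547. -211.]
 [ 770. -144.]
 [ 668.  198.]]
yaw 16.545204162597656 origin [ 540.09053023 -104.59393779]
handle pts 23 [[ -2.  20. 179.]
 [ -4.  19. 191.]
 [ -6.  17. 206.]
 [ -6.  14. 203.]
 [ -7.  11. 200.]
 [ -5.  22. 185.]
 [ -8.  21. 206.]
 [ -9.  19. 211.]
 [-10.  15. 206.]
 [-11.  13. 208.]
 [-11.   9. 200.]
 [ -8.  23. 184.]
 [-11.  22. 207.]
 [-11.  19. 202.]]
plate [-45. -39.  28. 152. 157.]
hw X median -2.017888359900475
end in chest -7.229830818736599 19.875736957912192
scene 4395 (611.0020141601562, -2.453399658203125) (238.2022705078125, 361.42047119140625) 16.408660888671875 120.84368804657038
[[ 446.  137.]
 [ 548. -209.]
 [ 776. -142.]
 [ 674.  205.]]
yaw 16.408660888671875 origin [ 542.97626953 -100.6699872 ]
handle pts 42 [[-21.  16. 203.]
 [-13.  14. 210.]
 [-14.  19. 207.]
 [-11.  21. 207.]
 [-17.  12. 204.]
 [-14.  14. 205.]
 [ -9.  15. 208.]
 [ -8.  18. 206.]
 [-19.  14. 197.]
 [-10.  11. 205.]
 [ -3.  11. 210.]
 [ -4.  15. 206.]
 [ -9.  22. 199.]
 [-13.   9. 199.]]
plate [-46. -22.  35. 144. 158.]
hw X median -1.2988190155075554
end in chest -11.153846481129976 16.90950007312886
```

Emit:
{"fn": "servo_tool", "kwargs": {
  "commands": [
    [[0,0,0],[0.04,-0.026,-0.03],1],
    [[0,0,0],[0.08,-0.052,-0.04],1],
    [[0,0,0.7],[0.479,-0.306,-0.04],1],
    [[0,0,0.7],[0.479,-0.306,-0.04],1],
    [[0,0,0.7],[0.479,-0.306,-0.04],1],
    [[0,0,0.7],[0.479,-0.306,-0.04],1],
    [[0,0,0.7],[0.479,-0.306,-0.04],1],
    [[0,0,0.7],[0.479,-0.306,-0.04],1],
    [[0,0,0.7],[0.479,-0.306,-0.04],1],
    [[0,0,0.7],[0.479,-0.306,-0.04],1],
    [[0,0,0.7],[0.479,-0.306,-0.04],1],
    [[0,0,0.7],[0.479,-0.306,-0.04],1]
  ]
}}

```text
time_s: 2.2
tcp_pos: [531.4, -88.0, 444.8]
orientation: [-180.0, -0.1, 16.7]
wrist_force: [0.4, -0.7, 0.2]
finger_gap: 92.9
finger_force: 0.0
```

Emit:
{"fn": "servo_tool", "kwargs": {
  "commands": [
    [[0,0,0],[-0.002,0,0.04],1],
    [[0,0,0],[-0.002,0,0.07],1],
    [[0,0,0],[-0.002,0,0.086],1],
    [[0,0,0],[-0.002,0,0.086],1],
    [[0,0,0],[-0.002,0,0.086],1]
  ]
}}

```text
time_s: 2.7
tcp_pos: [528.1, -91.8, 359.2]
orientation: [180.0, -0.0, 16.5]
wrist_force: [-0.3, -0.1, 0.7]
finger_gap: 93.3
finger_force: 0.0
```

```bash
python3 - <<'E'
from h import *
s=r.snapshot('scene');t=r.snapshot('top')
a=s['pixels'][140:260,210:350,::-1];b=t['pixels'][170:270,300:440,::-1]
cv2.imwrite('pics/c1.png',cv2.vconcat([cv2.resize(a,(700,600),interpolation=2)]))
print(r.get_obs()['tcp_pos'],r.get_obs()['wrist_force'])
E
```

```text
[528.37833933 -91.98628646 360.20935446] [0.02637121 0.12963236 0.46654067]
```

View pics/c1.png

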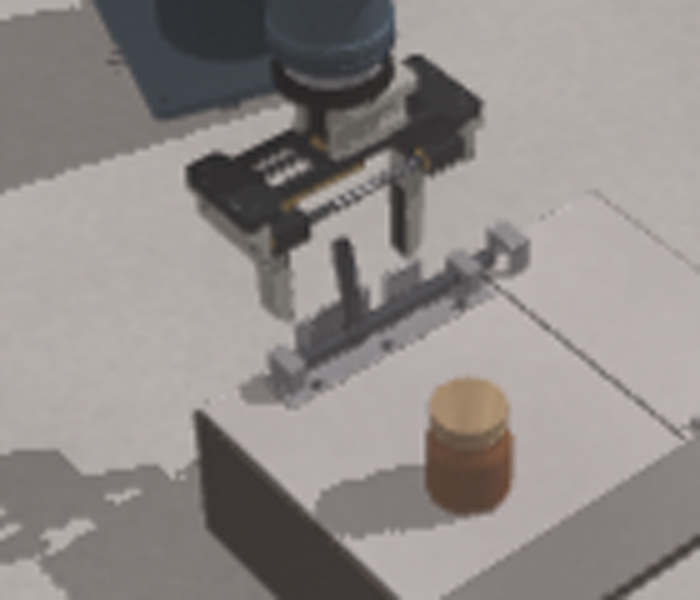

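```bash
python3 - <<'E'
from h import *
s=r.snapshot('scene')
O=np.array([541,-103.5,0]);y=np.deg2rad(16.5);ex=np.array([np.cos(y),np.sin(y),0]);ey=np.array([-ex[1],ex[0],0])
for uv in([282.6,197],[287,196],[287,194],[294,192],[270,204]):
    a,d=ray(s,uv);p=a+d*((-14-(a-O)@ex)/(d@ex))-O;print(uv,np.round([p@ex,p@ey,p[2]],1))
for uv in([267.6,212],[303.6,193]):
    a,d=ray(s,uv);p=a+d*((146-a[2])/d[2])-O;print('saddle top',uv,np.round([p@ex,p@ey],1))
E
```

```text
[282.6, 197] [-14.   40.  153.3]
[287, 196] [-14.   58.8 147. ]
[287, 194] [-14.   59.1 156.1]
[294, 192] [-14.   89.6 147.8]
[270, 204] [-14.  -13.3 152.6]
saddle top [267.6, 212] [  6.1 -38.6]
saddle top [303.6, 193] [  9.6 113.2]
```

Emit:
{"fn": "servo_tool", "kwargs": {
  "commands": [
    [[0,0,0],[0,0,0],0.5],
    [[0,0,0],[0,0,0],0.2],
    [[0,0,0],[0,0,0],0.05],
    [[0,0,0],[0,0,0],0.05],
    [[0,0,0],[0,0,0],0.05],
    [[0,0,0],[0,0,0],0.05],
    [[0,0,0],[0,0,0],0.05],
    [[0,0,0],[0,0,0],0.05]
  ]
}}

```text
time_s: 3.65
tcp_pos: [527.9, -91.7, 358.7]
orientation: [-180.0, 0.0, 16.5]
wrist_force: [-0.4, -0.1, 1.1]
finger_gap: 33.6
finger_force: 0.0
```

Emit:
{"fn": "servo_tool", "kwargs": {
  "commands": [
    [[0,0,0],[0,0,0],0.05],
    [[0,0,0],[0,0,0],0.05],
    [[0,0,0],[0,0,0],0.05],
    [[0,0,0],[0,0,0],0.05],
    [[0,0,0],[0,0,0],0.05],
    [[0,0,0],[0,0,0],0.05]
  ]
}}

```text
time_s: 4.25
tcp_pos: [527.8, -91.5, 358.7]
orientation: [-180.0, 0.0, 16.5]
wrist_force: [0.5, 1.2, 1.0]
finger_gap: 13.5
finger_force: 30.0
```

Emit:
{"fn": "servo_tool", "kwargs": {
  "commands": [
    [[0,0,0],[0,-0.006,0],0.05],
    [[0,0,0],[0,-0.012,0],0.05],
    [[0,0,0],[0,-0.018,0],0.05],
    [[0,0,0],[0,-0.024,0],0.05],
    [[0,0,0],[0,-0.027,0],0.05],
    [[0,0,0],[0,-0.027,0],0.05],
    [[0,0,0],[0,-0.027,0],0.05],
    [[0,0,0],[0,-0.027,0],0.05]
  ]
}}

```text
time_s: 5.05
tcp_pos: [520.1, -65.2, 358.7]
orientation: [-179.9, 0.0, 16.5]
wrist_force: [0.5, 2.0, 1.0]
finger_gap: 13.0
finger_force: 30.0
```

Emit:
{"fn": "servo_tool", "kwargs": {
  "commands": [
    [[0,0,0],[-0.004,0,0.001],0.05],
    [[0,0,0],[-0.008,0,0.0018],0.05],
    [[0,0,0],[-0.01,0,0.0025],0.05],
    [[0,0,0],[-0.011,0,0.003],0.05],
    [[0,0,0],[-0.012,0,0.0034],0.05],
    [[0,0,0],[-0.012,0,0.0034],0.05],
    [[0,0,0],[-0.012,0,0.0034],0.05]
  ]
}}

```text
time_s: 5.75
tcp_pos: [510.0, -69.0, 356.8]
orientation: [179.9, -0.3, 16.5]
wrist_force: [4.8, 2.5, 2.7]
finger_gap: 13.2
finger_force: 30.0
```

Emit:
{"fn": "servo_tool", "kwargs": {
  "commands": [
    [[0,0,0],[0,-0.001,0],0.05],
    [[0,0,0],[0,-0.002,0],0.05],
    [[0,0,0],[0,-0.003,0],0.05],
    [[0,0,0],[0,-0.003,0],0.05]
  ]
}}

```text
time_s: 6.15
tcp_pos: [509.4, -67.0, 356.8]
orientation: [179.8, -0.3, 16.5]
wrist_force: [6.0, -0.8, 1.8]
finger_gap: 13.4
finger_force: 30.0
```

Emit:
{"fn": "servo_tool", "kwargs": {
  "commands": [
    [[0,0,0],[0,-0.001,0],0.05],
    [[0,0,0],[0,-0.002,0],0.05],
    [[0,0,0],[0,-0.002,0],0.05]
  ]
}}

```text
time_s: 6.45
tcp_pos: [508.9, -65.1, 356.8]
orientation: [179.8, -0.3, 16.5]
wrist_force: [4.7, -0.5, 1.1]
finger_gap: 13.5
finger_force: 30.0
```

Emit:
{"fn": "servo_tool", "kwargs": {
  "commands": [
    [[0,0,0],[0,-0.001,0],0.05],
    [[0,0,0],[0,-0.002,0],0.05],
    [[0,0,0],[0,-0.002,0],0.05]
  ]
}}

```text
time_s: 6.75
tcp_pos: [508.3, -63.2, 356.8]
orientation: [179.8, -0.3, 16.5]
wrist_force: [4.5, -1.0, 1.5]
finger_gap: 13.4
finger_force: 30.0
```

Emit:
{"fn": "servo_tool", "kwargs": {
  "commands": [
    [[0,0,0],[-0.001,0,0.0005],0.05],
    [[0,0,0],[-0.002,0,0.001],0.05],
    [[0,0,0],[-0.003,0,0.0014],0.05],
    [[0,0,0],[-0.003,0,0.0014],0.05]
  ]
}}

```text
time_s: 7.15
tcp_pos: [505.2, -64.1, 355.7]
orientation: [179.8, -0.3, 16.5]
wrist_force: [5.0, -0.9, 4.7]
finger_gap: 13.1
finger_force: 30.0
```

Emit:
{"fn": "servo_tool", "kwargs": {
  "commands": [
    [[0,0,0],[-0.001,0,0.0006],0.05],
    [[0,0,0],[-0.002,0,0.0011],0.05],
    [[0,0,0],[-0.003,0,0.0017],0.05],
    [[0,0,0],[-0.003,0,0.0017],0.05]
  ]
}}

```text
time_s: 7.55
tcp_pos: [502.0, -65.0, 354.3]
orientation: [179.8, -0.3, 16.5]
wrist_force: [2.0, -0.4, 7.0]
finger_gap: 13.5
finger_force: 30.0
```

Emit:
{"fn": "servo_tool", "kwargs": {
  "commands": [
    [[0,0,0],[-0.0015,0,0.0007],0.05],
    [[0,0,0],[-0.003,0,0.0015],0.05],
    [[0,0,0],[-0.0045,0,0.0023],0.05],
    [[0,0,0],[-0.0045,0,0.0023],0.05]
  ]
}}

```text
time_s: 7.95
tcp_pos: [497.4, -66.7, 351.6]
orientation: [179.7, -0.2, 16.5]
wrist_force: [0.2, -3.8, 6.8]
finger_gap: 13.5
finger_force: 30.0
```

Emit:
{"fn": "servo_tool", "kwargs": {
  "commands": [
    [[0,0,0],[-0.002,0.0005,0.0013],0.05],
    [[0,0,0],[-0.004,0.001,0.0028],0.05],
    [[0,0,0],[-0.006,0.001,0.0045],0.05],
    [[0,0,0],[-0.0075,0.001,0.006],0.05],
    [[0,0,0],[-0.0075,0.001,0.006],0.05]
  ]
}}

```text
time_s: 8.45
tcp_pos: [490.0, -69.8, 345.8]
orientation: [179.8, -0.1, 16.5]
wrist_force: [-2.2, -3.4, 9.4]
finger_gap: 13.2
finger_force: 30.0
```

```bash
python3 - <<'E'
from h import *
s=r.snapshot('scene')
cv2.imwrite('pics/c2.png',cv2.resize(s['pixels'][140:260,210:350,::-1],(700,600),interpolation=2))
o=r.get_obs();print(o['tcp_pos'],o['wrist_force'],o['torque'])
E
```

```text
[489.98188175 -69.81711511 345.73469672] [-1.65666627 -3.08086577  8.39073257] [-0.5386038   0.17264493  0.01957872]
```

View pics/c2.png

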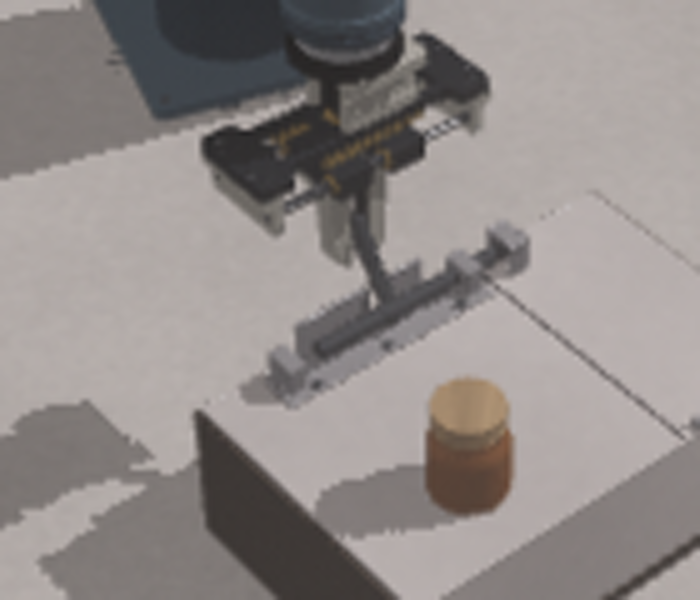

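Emit:
{"fn": "servo_tool", "kwargs": {
  "commands": [
    [[0,0,0],[-0.0035,0.0005,0.0035],0.05],
    [[0,0,0],[-0.0065,0.0005,0.0073],0.05],
    [[0,0,0],[-0.0095,0.0005,0.0115],0.05],
    [[0,0,0],[-0.012,0.0005,0.0163],0.05],
    [[0,0,0],[-0.0145,0.0005,0.0215],0.05],
    [[0,0,0],[-0.0145,0.0005,0.0215],0.05]
  ]
}}

```text
time_s: 9.1
tcp_pos: [475.1, -74.5, 322.8]
orientation: [179.9, 0.1, 16.5]
wrist_force: [-5.1, -5.6, 5.1]
finger_gap: 12.7
finger_force: 30.0
```

Emit:
{"fn": "servo_tool", "kwargs": {
  "commands": [
    [[0,0,0],[-0.0017,0.0005,0.004],0.05],
    [[0,0,0],[-0.003,0.0005,0.008],0.05],
    [[0,0,0],[-0.0035,0.0005,0.011],0.05],
    [[0,0,0],[-0.0038,0.0005,0.0135],0.05],
    [[0,0,0],[-0.0038,0.0005,0.0135],0.05]
  ]
}}

```text
time_s: 9.6
tcp_pos: [471.2, -75.9, 309.0]
orientation: [179.9, 0.2, 16.6]
wrist_force: [-6.8, -5.3, 5.8]
finger_gap: 12.9
finger_force: 30.0
```

Emit:
{"fn": "servo_tool", "kwargs": {
  "commands": [
    [[0,0,0],[0,0.0003,0.001],0.05],
    [[0,0,0],[0,0.0003,0.002],0.05],
    [[0,0,0],[0,0.0003,0.002],0.05]
  ]
}}

```text
time_s: 9.9
tcp_pos: [471.1, -76.0, 307.0]
orientation: [180.0, 0.3, 16.6]
wrist_force: [-6.4, -5.3, 6.2]
finger_gap: 13.0
finger_force: 30.0
```

Emit:
{"fn": "servo_tool", "kwargs": {
  "commands": [
    [[0,0,0],[0,0,0],0.6],
    [[0,0,0],[0,0,0],0.6],
    [[0,0,0],[0,0,0],0.6],
    [[0,0,0],[0,0,0],0.6],
    [[0,0,0],[0,0,0],0.6],
    [[0,0,0],[0,0,0],0.6],
    [[0,0,0],[0,0,-0.02],0.6],
    [[0,0,0],[0,0,-0.05],0.6],
    [[0,0,0],[0,0,-0.09],0.6],
    [[0,0,0],[-0.05,0,-0.12],0.6],
    [[0,0,0],[-0.1,0,-0.14],0.6],
    [[0,0,0],[-0.1,0,-0.14],0.6]
  ]
}}

```text
time_s: 11.1
tcp_pos: [374.3, -103.6, 449.1]
orientation: [179.8, -0.1, 16.5]
wrist_force: [-0.2, -0.4, -0.6]
finger_gap: 55.8
finger_force: 0.0
```

```bash
python3 - <<'E'
from h import *
s=r.snapshot('scene');t=r.snapshot('top')
a=cv2.resize(s['pixels'][150:250,210:350,::-1],(560,300),interpolation=2)
b=cv2.resize(t['pixels'][180:270,290:430,::-1],(560,300),interpolation=2)
cv2.imwrite('pics/c3.png',cv2.vconcat([a,b]))
O=np.array([541,-103.5,0]);y=np.deg2rad(16.5);ex=np.array([np.cos(y),np.sin(y),0]);ey=np.array([-ex[1],ex[0],0])
D=[r.pinpoint(k,'handle_end') for k in(s,t)]
if all(D):
    x,e=tri(s,D[0][0]['at'],t,D[1][0]['at']);p=x-O;print([d[0]['p'] for d in D],p@ex,p@ey,p[2],e)
P=cloud(t)-O;X=P@ex;Y=P@ey;m=(X<-30)&(X>-75)&(abs(Y-45)<20)&(P[:,2]>60)&(P[:,2]<220);print(np.round(np.c_[X,Y,P[:,2]][m]))
E
```

```text
[0.53, 0.44] -69.09119867996286 52.017251166256486 156.4264771812596 [np.float64(4.249532761115842), np.float64(4.249532761115956)]
[[-31.  46. 154.]
 [-32.  42. 151.]
 [-32.  39. 149.]
 [-33.  50. 156.]
 [-34.  47. 155.]
 [-35.  44. 154.]
 [-35.  40. 149.]
 [-36.  51. 154.]
 [-37.  48. 154.]
 [-38.  45. 158.]
 [-39.  42. 157.]
 [-40.  39. 155.]
 [-39.  51. 151.]
 [-40.  49. 156.]
 [-41.  45. 150.]
 [-42.  42. 154.]
 [-43.  40. 157.]
 [-43.  49. 155.]
 [-44.  47. 159.]
 [-45.  44. 163.]
 [-46.  41. 161.]
 [-46.  50. 157.]
 [-48.  48. 166.]
 [-48.  45. 159.]
 [-49.  41. 157.]
 [-50.  39. 158.]
 [-49.  51. 154.]
 [-50.  49. 162.]
 [-51.  46. 162.]
 [-52.  43. 162.]
 [-53.  40. 159.]
 [-53.  49. 161.]
 [-54.  46. 158.]
 [-56.  41. 163.]
 [-56.  50. 155.]
 [-57.  48. 166.]
 [-58.  45. 165.]
 [-59.  41. 158.]
 [-59.  38. 159.]
 [-59.  51. 162.]
 [-60.  48. 161.]
 [-61.  46. 165.]
 [-62.  42. 161.]
 [-63.  40. 162.]
 [-63.  50. 166.]
 [-64.  47. 168.]
 [-65.  44. 170.]
 [-66.  41. 164.]
 [-66.  50. 164.]
 [-67.  47. 165.]
 [-67.  44. 159.]
 [-68.  41. 158.]
 [-69.  48. 157.]]
```

View pics/c3.png

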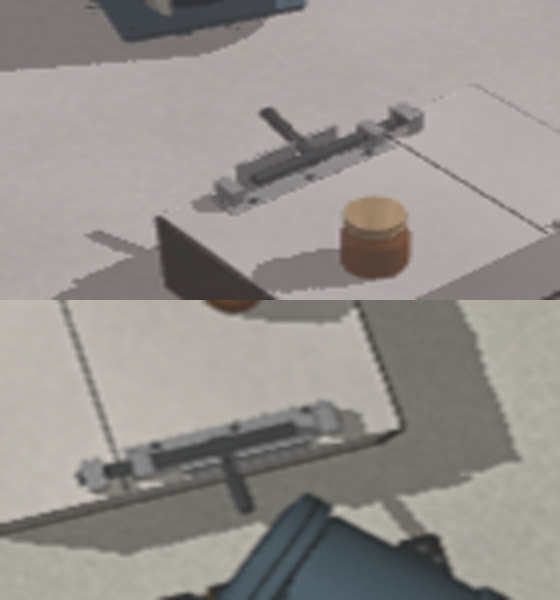

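Emit:
{"fn": "servo_tool", "kwargs": {
  "commands": [
    [[0,0,0],[0.05,0.001,0],0],
    [[0,0,0],[0.1,0.001,0.0],0],
    [[0,0,0],[0.102,0.001,0.03],0],
    [[0,0,0],[0.102,0.001,0.06],0],
    [[0,0,0],[0.102,0.001,0.08],0],
    [[0,0,0],[0.102,0.001,0.08],0],
    [[0,0,0],[0.102,0.001,0.09],0],
    [[0,0,0],[0.102,0.001,0.09],0]
  ]
}}

```text
time_s: 12.1
tcp_pos: [475.1, -75.3, 356.3]
orientation: [-180.0, 0.0, 16.6]
wrist_force: [-0.8, 0.2, 0.3]
finger_gap: 0.8
finger_force: 0.0
```

Emit:
{"fn": "servo_tool", "kwargs": {
  "commands": [
    [[0,0,0],[0,0,0.004],0],
    [[0,0,0],[0,0,0.008],0],
    [[0,0,0],[0,0,0.012],0],
    [[0,0,0],[0,0,0.016],0],
    [[0,0,0],[0,0,0.018],0],
    [[0,0,0],[0,0,0.018],0]
  ]
}}

```text
time_s: 12.7
tcp_pos: [474.7, -75.5, 338.6]
orientation: [-180.0, 0.0, 16.5]
wrist_force: [0.5, 0.2, -0.8]
finger_gap: 0.4
finger_force: 0.0
```

Emit:
{"fn": "servo_tool", "kwargs": {
  "commands": [
    [[0,0,0],[0,0,0.001],0],
    [[0,0,0],[0,0,0.002],0],
    [[0,0,0],[0,0,0.003],0],
    [[0,0,0],[0,0,0.004],0],
    [[0,0,0],[0,0,0.004],0]
  ]
}}

```text
time_s: 13.2
tcp_pos: [474.8, -75.4, 334.8]
orientation: [-180.0, 0.0, 16.5]
wrist_force: [0.2, -0.3, 0.9]
finger_gap: 0.5
finger_force: 0.1
```

Emit:
{"fn": "servo_tool", "kwargs": {
  "commands": [
    [[0,0,0],[0,0,0.001],0],
    [[0,0,0],[0,0,0.002],0],
    [[0,0,0],[0,0,0.002],0]
  ]
}}

```text
time_s: 13.5
tcp_pos: [474.7, -75.5, 332.8]
orientation: [-180.0, 0.0, 16.5]
wrist_force: [0.3, 0.2, -0.2]
finger_gap: 0.3
finger_force: 0.1
```

Emit:
{"fn": "servo_tool", "kwargs": {
  "commands": [
    [[0,0,0],[0,0,0.001],0],
    [[0,0,0],[0,0,0.002],0],
    [[0,0,0],[0,0,0.002],0]
  ]
}}

```text
time_s: 13.8
tcp_pos: [474.8, -75.5, 331.7]
orientation: [180.0, -0.0, 16.5]
wrist_force: [-1.8, 1.3, 7.6]
finger_gap: 0.4
finger_force: 3.7
```

```bash
python3 - <<'E'
from h import *
s=r.snapshot('scene')
cv2.imwrite('pics/c4.png',cv2.resize(s['pixels'][150:230,230:340,::-1],(770,560),interpolation=2))
o=r.get_obs();print(o['tcp_pos'],o['wrist_force'],o['torque'])
E
```

```text
[474.75932145 -75.44814983 331.74325293] [-1.8504684   0.23440662  8.20736989] [ 0.05701394  0.53391965 -0.00904076]
```

View pics/c4.png

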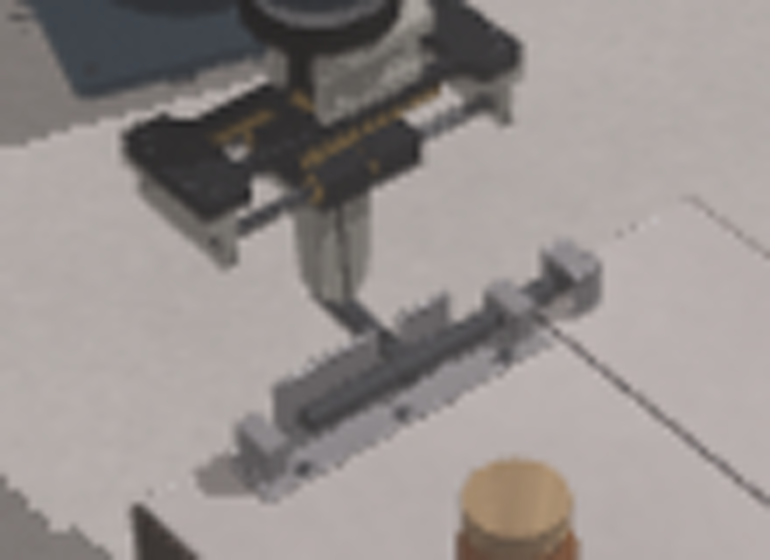

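Emit:
{"fn": "servo_tool", "kwargs": {
  "commands": [
    [[0,0,0],[0,0,-0.02],0],
    [[0,0,0],[0,0,-0.06],0],
    [[0,0,0],[0,0,-0.11],0],
    [[0,0,0],[-0.03,0,-0.13],0],
    [[0,0,0],[-0.06,0,-0.13],0],
    [[0,0,0],[-0.06,0,-0.13],0],
    [[0,0,0],[-0.06,0,-0.13],0]
  ]
}}

```text
time_s: 14.55
tcp_pos: [417.0, -92.6, 461.1]
orientation: [180.0, -0.1, 16.5]
wrist_force: [0.5, 0.1, -0.6]
finger_gap: 0.7
finger_force: 0.0
```

```bash
python3 - <<'E'
from h import *
o=r.get_obs();print(o['tcp_pos'],o['wrist_force'],np.abs(o['joint_velocities']).max())
print(r.close_job())
E
```

```text
[417.04720347 -92.55127996 461.07206184] [ 0.4529072   0.07573956 -0.62981522] 1.4944749355228653
the job is handed in; nothing more can be done
None
```

I shot the bolt about 48 mm and turned the handle down through the notch. A light press met about 8 N where I expected its stop. I then released it, backed the arm clear and handed the job in at about 14.6 s; no verdict was returned, and I never moved near the jar, mug or mill.

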